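Open up the trimmer's back gauge

TASK

The lever trimmer's back gauge is to be set to its widest cut. Rolling a fingertip along the knurled rim, loosen the gauge's lock nut anticlockwise by two full turns (fewer than three, or it comes off its stud); only then push the gauge's crossbar away from the blade until it is fully home against the ends of its two guide rails. Grip and lift nothing, and leave the things lying and standing about where they are.

Things in the scene. Friction and masses are not known exactly. Their poses are not given: they have to be found in the camera images.
- trimmer: lever trimmer fixed on the bench: grey board 300 mm (x) by 440 mm (y -200 to +240), top face 22 mm above the bench, where the origin lies. x runs along the blade, away from the robot; y away from the blade; z up. Blade lever and finger guard along y = -185 to -240 mm, up to 75 mm high, handle to x = -240. Ruler fence 10 mm high along the far edge (x over 130)
- nut (a joint): lock nut's turn in rad: 0 = tight (so at the start; the white-filled index line on its top then points to the blade), grows as it is loosened, anticlockwise from above; a turn is 6.28 and lifts nut and washer 2 mm. It stays where it is left; its drag is 0.05 N m (2 N at the rim), so a finger pressed on the rim with 5 N or so carries it along
- nut_center (a point): centre of the knurled dark steel lock nut, on its axis, half-way up: 50 mm across, 18 mm high, 30 straight ridges 2 mm high; when tight its underside is 9 mm above the board. It sits on a fixed 14 mm stud (trimmer's x = 0, y = +75 mm) that passes through the gauge's slot and ends 42 mm above the board
- crossbar (a point): centre of the back gauge's crossbar, an aluminium bar 200 mm long (x), 12 thick (y), 24 high, lying on the board; its slotted steel tongue (40 wide, 5 thick, 220 long) runs to +y under the nut, with 1.5 mm play each side between the rails. Loose, about 0.35 kg, clamped while the nut is tight. Starts at trimmer's y = -100 to -40 mm; fully home it is at +14 mm
- rail_ends (a point): point on the board midway between the two rail ends that the crossbar is to meet (trimmer's x = 0, y = +20 mm). The aluminium guide rails, 12 mm wide and 8 mm high above the board, run from here along y to +220 mm, centred on x = -27.5 and +27.5 mm
- spool: white thread spool standing on the board, 38 mm across, 50 mm high, origin under its centre; leave it
- weight: brass pattern weight with a knob, standing on the board, 44 mm across, 40 mm high, origin under its centre; leave it
- hammer: hammer lying on the bench to the left, 260 mm long along its x, head at +x 90 mm wide, 26 mm high, origin under the middle of its length; leave it
- tin: tin 66 mm across, 90 mm high, standing on the bench to the right, origin under its centre; leave it

How it is judged:
On the way, in this order (a step that is already met when the one before it is completed fails the run):
1. the lock nut has been loosened by two turns, the gauge still where it was (value of joint nut above 11.94 rad and distance of crossbar from where it was at the start of the episode below 0.008 m), for 0.2 s.
2. the gauge's crossbar is home against the rail ends (y of crossbar in the frame of trimmer above 0.0105 m), for 0.2 s.
At the end, for the whole second after the job is handed in: the nut stands between 1.9 and 2.9 turns loose (11.94 to 18.2 rad) and at rest, and the crossbar lies flat on the board within 3.5 mm of home (its centre at y above 10.5 mm in the trimmer's frame) (value of joint nut between 11.94 and 18.2 rad and y of crossbar in the frame of trimmer above 0.0105 m and z of crossbar in the frame of trimmer below 0.039 m and velocity of joint nut between -0.1 and 0.1 rad/s); the robot touches nothing.
It fails at once if the gauge was shifted (over 8 mm) before the nut was two turns loose (distance of crossbar from where it was at the start of the episode above 0.008 m and value of joint nut below 11.94 rad).
It fails at once if the nut was run nearly three turns out, off its stud (value of joint nut above 18.2 rad).
It fails at once if the nut was gripped (held between the fingers across its middle) (horizontal distance between the grasp point and nut_center below 0.014 m and distance between the grasp point and nut_center below 0.025 m and contact force between the fingers and nut above 1 N).
It fails at once if the crossbar was gripped between the fingers, or the gauge lifted off the board (over 8 mm) ((y of the grasp point in the frame of crossbar between -0.005 and 0.005 m and z of the grasp point in the frame of crossbar below 0.022 m and x of the grasp point in the frame of crossbar between -0.11 and 0.11 m and contact force between the fingers and gauge above 1 N) or z of crossbar in the frame of trimmer above 0.042 m).
It fails at once if the spool, the weight, the hammer or the tin was disturbed (over 15 mm) (distance of any of spool, weight, hammer, tin from where it was at the start of the episode above 0.015 m).
It also fails if it takes over 70 s, if anything falls off the work surface, if the arm or the gripper's body presses on something with over 40 N, if the wrist force passes 120 N, or if a joint passes its speed limit or range.

ROBOT

A 6-joint arm with a two-finger parallel gripper is mounted at the origin on the work surface. World frame = base frame: x ahead of the robot, y to its left, z up, the work surface at z = 0. Lengths are in m, angles in rad, forces in N, time in s.
With the tool pointing down it reaches from about 0.25 to 0.725 m from the base axis. Payload 4 kg.
Tool frame: the origin (TCP) lies midway between the tips of the shut fingers; the grasp point (between the pads) lies 19 mm behind it (bot.grip_point_offset is the distance from the TCP to the grasp point, in m); z points along the fingers, y is the line along which they close (so a half turn about z gives the same grasp; the last joint's range is limited). The gripper opens to 85 mm and grips with 20 to 120 N. Pads are 22 mm wide; open, the fingers measure 114 mm over their backs; the gripper's body (76 mm by 85 mm) begins 54 mm behind the grasp point. The pads swing forward as they close: fully open they stand 13 mm farther back than shut.
Start: joints at [-1.339, 0.241, 0.005, 1.335, 0, 1.571], TCP at [0.115, -0.487, 0.231] pointing down, gripper open.
Joint ranges: [-2.72, 2.72], [-1.05, 1.87], [-1.09, 1.28], [-1.99, 2.15], [-1.42, 1.44], [-3.14, 3.14]. Speed limits (rad/s): [2.79, 2.79, 3.14, 3.14, 3.14, 3.14].

INTERFACE

Orientations are given as a unit quaternion [x, y, z, w].
In Python, from workcell import bot gives the robot as it stands.
- The arm moves only by the tool step_arm, never from a script. Its argument "targets" is text: rows parted by semicolons, each of 7 numbers parted by spaces: the opening, from -1 (shut) to 1 (fully open), so that 0 is half open, then the shift along the world's x, y, z normalised to -1 to 1, where 1 is 0.5 m, then the turn, a rotation vector about the world's x, y, z normalised to -1 to 1, where 1 is pi/4 rad. In form: gripper x y z wx wy wz; .... A call has 1 to 10 rows; each row is the pose to reach, as a shift and turn from the pose commanded when the call began; what a row does not reach only later rows make up. A row lasts 1/12 s, in which the tool goes at most 41.7 mm and 7.16 degrees, less where a joint would pass 70% of its speed; a pose out of reach is approached as far as the arm can. A call with a number of a shift or a turn outside -1 to 1 is refused whole. A call with a gripper value outside its range is refused whole. The fingers move at their own pace and stop on an object; the grip force is fixed at half the most. Time passes only in rows, so rows that repeat a pose let the fingers close. It gives the time, the measured TCP pose, the force, the opening and the grip force at its end, in the units of the state.
- bot.get_obs(): the state, without advancing time (a new reading comes with each control period).
- bot.camera(name): name is "scene" or "top" or "wrist"; returns the picture (400x640x3 uint8, red, green, blue); there is no depth.
- bot.camera_info(name): a dict with "vertical_fov" (degrees; the focal length in pixels is half the picture's height over the tangent of half this angle, whatever the lens; pixels are square), "cx", "cy" (the principal point, pixels), "pose" (4x4, takes a point from camera to world coordinates). Camera axes: x right, y up, looking along -z (the intrinsics and any distortion apply to the point x, -y, -z); pixel columns grow to the right and rows downward; lengths in m; the calibration is good to about 2 mm. A picture is of the moment at which its call begins: read the wrist's pose just before it. camera_info takes no time and is no camera call; for the wrist camera it gives the pose at the moment of the call.
- bot.job_done(): hands the job in; it is judged then, once.
The state is a dict: "clock": time; "joint_pos": joint angles; "joint_vel": joint speeds; "tau": joint torques, N m; "eef_pos": TCP position; "tool_rot": TCP orientation; "ft_force": force on the tool from outside, world axes, zero at the start; "ft_torque": the same for the moment, N m; "grip_width": finger opening in m; "grasp_force": force on a finger pad.
Only numpy, scipy, OpenCV 4.12 (cv2) and the standard library are available. Lean on these libraries where they do the work, as an engineer would, in place of code of your own. Each camera call takes 0.05 s, during which the arm holds its last target. There are 200 camera calls.

## Working session

There is one attempt and no reset: what is moved stays moved. The work goes in short steps, Python scripts to look and compute and a tool call to move; the robot and the scene stay as the last step left them, time stands still between calls to the robot, and variables do not carry over. Pictures are saved under pics/ and viewed, at most 10 in all, crops included, and the job is handed in when it is done.

Besides the shell and the picture viewer there is one more tool, called after "Call:" as name(argument=value, ...) on one line, values as JSON. step_arm: Moves the arm, as the interface text tells. Scaled input: -1 to 1 covers 0.5 m each way for a shift and pi/4 rad each way for a turn. Its arguments: {"type":"object","properties":{"targets":{"type":"string"}},"required":["targets"]}

```bash
mkdir -p pics
python3 - <<'E'
from workcell import bot
import cv2
for n in ("top","scene"):
    i=bot.camera_info(n); print(n,{k:(v.tolist() if hasattr(v,'tolist') else v) for k,v in i.items()})
    cv2.imwrite(f"pics/{n}0.png",bot.camera(n)[:,:,::-1])
o=bot.get_obs();print({k:o[k] for k in("eef_pos","tool_rot","grip_width","clock","ft_force")})
E
```

```text
top {'vertical_fov': 54.832687281024285, 'cx': 324.83682975450944, 'cy': 195.956872865474, 'pose': [[-0.03007960472606692, 0.9854231466238599, -0.16744085366915148, 0.3225405235110798], [-0.9995325539952952, -0.028737842671838938, 0.010431198503089358, -0.014562269962279013], [0.005467255542389937, 0.1676763504388716, 0.985826937459276, 1.2633716458762787], [0.0, 0.0, 0.0, 1.0]]}
scene {'vertical_fov': 49.19511174975441, 'cx': 326.9435182579578, 'cy': 194.14166823674532, 'pose': [[-0.052746704179052396, -0.516750606852774, 0.8545095643206911, 1.6514486662076413], [0.9983746124073071, -0.045784684336930684, 0.03393959311375084, 0.03957036831914552], [0.02158514532744407, 0.8549108567549353, 0.5183256780285302, 0.7344865832878965], [0.0, 0.0, 0.0, 1.0]]}
{'eef_pos': array([ 0.11473356, -0.48607785,  0.23050194]), 'tool_rot': array([ 9.93290754e-01,  1.15639906e-01, -1.09450124e-04, -9.36786575e-04]), 'grip_width': 0.08570250079587992, 'clock': 0.1, 'ft_force': array([-0.76457773, -0.32811434, -0.71447347])}
```

View pics/top0.png

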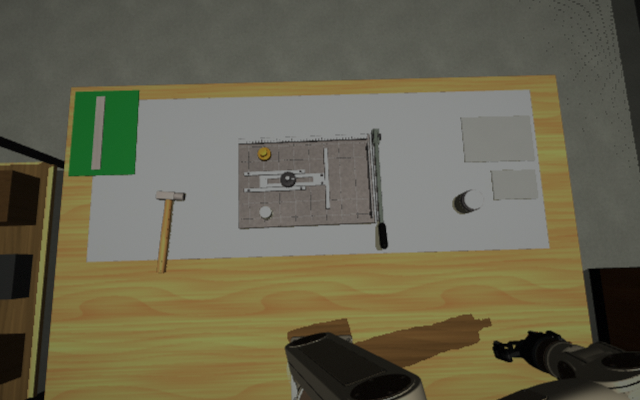

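View pics/scene0.png

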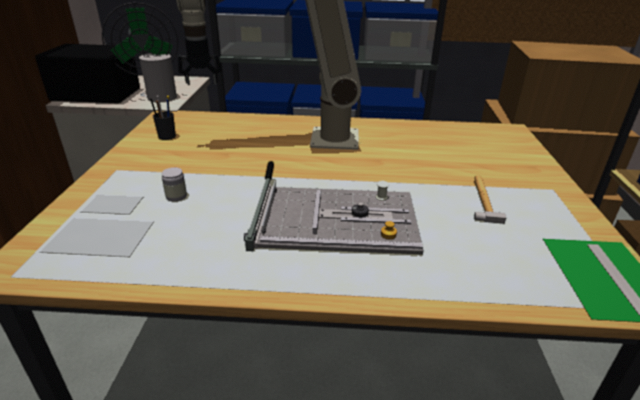

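The top view shows the nut at about (288,180), the crossbar at (327,178), the spool at (265,212), the weight at (264,154), the hammer on the left and the tin at (470,202). Next I'll enlarge the board.

```bash
cat > h.py <<'E'
from workcell import bot
import numpy as np, cv2
def ray(n,u,v,z,i=None):
    i=i or bot.camera_info(n); f=200/np.tan(np.radians(i["vertical_fov"])/2)
    P=np.array(i["pose"]); d=P[:3,:3]@np.array([(u-i["cx"])/f,-(v-i["cy"])/f,-1]); c=P[:3,3]
    return c+d*(z-c[2])/d[2]
def proj(n,p,i=None):
    i=i or bot.camera_info(n); f=200/np.tan(np.radians(i["vertical_fov"])/2)
    P=np.array(i["pose"]); q=P[:3,:3].T@(np.asarray(p)-P[:3,3])
    return i["cx"]+f*q[0]/-q[2], i["cy"]-f*q[1]/-q[2]
E
python3 - <<'E'
from h import *
im=cv2.imread("pics/top0.png")[130:240,230:390]
cv2.imwrite("pics/crop.png",cv2.resize(im,None,fx=5,fy=5,interpolation=cv2.INTER_CUBIC))
for n,u,v,z in [("top",288,179,.045),("scene",360,210,.045),("top",238.5,143,.022),("top",239,228,.022),("top",372,222,.022)]: print(n,ray(n,u,v,z).round(4))
E
```

```text
top [0.5884 0.0897 0.045 ]
scene [0.5944 0.094  0.045 ]
top [0.7211 0.2551 0.022 ]
top [0.4369 0.2514 0.022 ]
top [ 0.4436 -0.1774  0.022 ]
```

View pics/crop.png

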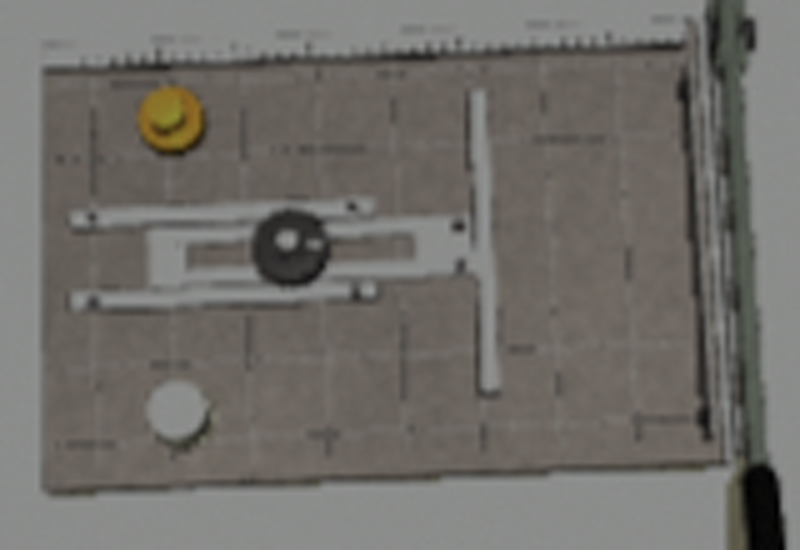

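The crop shows the nut centre at (290,248), rails running from x≈72 to 375, and the crossbar from (478,90) to (490,392). The spool and weight are well clear of the nut.

Run:
```python
from h import *
i=bot.camera_info("top")
for n,u,v,z in [("nut",290,248,.049),("railU_l",70,221,.03),("railU_r",375,205,.03),("railL_l",70,302,.03),("railL_r",377,290,.03),("bar_t",478,90,.046),("bar_b",490,392,.046),("spool",178,408,.072),("weight",170,119,.04),("cornerTL",43,70,.022),("cornerBL",43,490,.022),("cornerBR",722,462,.022)]:
    print(n,ray("top",u/5+229.6,v/5+129.6,z,i)[:2].round(4))
i=bot.camera_info("wrist");print(np.array(i["pose"]).round(3).tolist(),i["vertical_fov"],i["cx"],i["cy"])
```

```text
nut [0.5869 0.0907]
railU_l [0.6133 0.236 ]
railU_r [0.6183 0.0362]
railL_l [0.5593 0.2357]
railL_r [0.5615 0.0361]
bar_t [ 0.6897 -0.0335]
bar_b [ 0.4902 -0.0351]
spool [0.4822 0.1597]
weight [0.6776 0.1688]
cornerTL [0.7191 0.2561]
cornerBL [0.4383 0.254 ]
cornerBR [ 0.4434 -0.1839]
[[0.23, 0.936, 0.268, 0.182], [-0.973, 0.222, 0.06, -0.471], [-0.003, -0.274, 0.962, 0.374], [0.0, 0.0, 0.0, 1.0]] 59.34103639690801 315.60296990271456 199.10727770500307
```

Call:
step_arm(targets="-1 0.48 0.68 0 0 0 -0.28;-1 0.48 0.68 0 0 0 -0.28;-1 0.48 0.68 0 0 0 -0.28;-1 0.48 0.68 0 0 0 -0.28;-1 0.48 0.68 0 0 0 -0.28;-1 0.48 0.68 0 0 0 -0.28;-1 0.48 0.68 0 0 0 -0.28;-1 0.48 0.68 0 0 0 -0.28;-1 0.48 0.68 0 0 0 -0.28;-1 0.48 0.68 0 0 0 -0.28")

```text
clock: 0.93
eef_pos: [0.3546, -0.1456, 0.2312]
tool_rot: [1.0, 0.006, -0.0, 0.0]
ft_force: [1.0, -1.2, 0.6]
grip_width: -0.0003
grasp_force: 0.0
```

Call:
step_arm(targets="-1 0.33 0.474 -0.06 0 0 0;-1 0.33 0.474 -0.06 0 0 0;-1 0.33 0.474 -0.06 0 0 0;-1 0.33 0.474 -0.06 0 0 0;-1 0.33 0.474 -0.06 0 0 0;-1 0.33 0.474 -0.06 0 0 0;-1 0.33 0.474 -0.06 0 0 0;-1 0.33 0.474 -0.06 0 0 0;-1 0.33 0.474 -0.06 0 0 0;-1 0.33 0.474 -0.06 0 0 0")

```text
clock: 1.77
eef_pos: [0.5217, 0.0464, 0.2007]
tool_rot: [0.999, 0.036, -0.002, -0.016]
ft_force: [-0.0, 0.1, -0.1]
grip_width: 0.0003
grasp_force: 0.0
```

Run:
```python
from h import *
i=bot.camera_info("wrist"); o=bot.get_obs()
cv2.imwrite("pics/wrist1.png",bot.camera("wrist")[:,:,::-1])
np.save("w1.npy",i,allow_pickle=True)
print(o["eef_pos"],o["tool_rot"],o["grip_width"],o["ft_force"],np.array(i["pose"]).round(3).tolist())
print(proj("wrist",[.588,.09,.049],i))
```

```text
[0.52169349 0.04639349 0.20071975] [ 0.99923957  0.03551032 -0.00192959 -0.01598692] 0.00025404655598990273 [-0.04073119  0.07466296 -0.13000279] [[0.071, 0.958, 0.279, 0.591], [-0.997, 0.078, -0.012, 0.046], [-0.034, -0.277, 0.96, 0.344], [0.0, 0.0, 0.0, 1.0]]
(np.float64(273.75298260359426), np.float64(97.90336898938823))
```

View pics/wrist1.png

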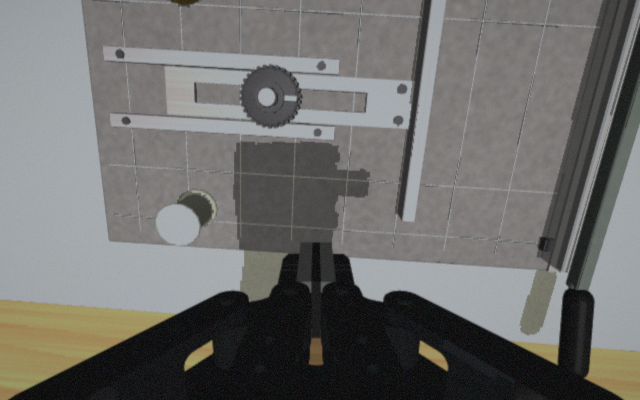

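The wrist view shows the nut at (270,96) with its index line pointing right, towards the blade. The rails, the crossbar at x≈425 and the spool at (178,223) are visible. The move stopped short, so I'll check the joints.

Run:
```python
from h import *
i=np.load("w1.npy",allow_pickle=True).item(); o=bot.get_obs()
print(o["joint_pos"].round(3),o["joint_vel"].round(3),o["eef_pos"].round(4))
for n,u,v,z in [("nut",270.5,95.5,.049),("nutL",239.5,96,.04),("nutR",302,97,.04),("rUl",105,53,.03),("rUr",338,67,.03),("rLl",111,121,.03),("rLr",334,132,.03),("bar_b",408,217,.046),("spool",178,224,.072),("BL",110,240,.022)]: print(n,ray("wrist",u,v,z,i)[:2].round(4))
```

```text
[0.07  0.303 0.01  1.279 0.032 3.141] [-0.012 -0.023 -0.014  0.001 -0.005  0.   ] [0.5214 0.0463 0.2011]
nut [0.5897 0.0927]
nutL [0.5874 0.1201]
nutR [0.5903 0.0678]
rUl [0.6141 0.2374]
rUr [0.6165 0.0398]
rLl [0.5576 0.2375]
rLr [0.5627 0.0385]
bar_b [ 0.4948 -0.0329]
spool [0.4814 0.1628]
BL [0.4381 0.2543]
```

Call:
step_arm(targets="-1 0 0 0 0 0 0;-1 0 0 0 0 0 0")

```text
clock: 1.98
eef_pos: [0.5215, 0.0457, 0.2018]
tool_rot: [0.999, 0.035, -0.001, -0.016]
ft_force: [-0.3, -0.4, -0.8]
grip_width: 0.0002
grasp_force: 0.0
```

Call:
step_arm(targets="-1 0 0 0 0 0 1;-1 0 0 0 0 0 1;-1 0 0 0 0 0 1;-1 0 0 0 0 0 1;-1 0 0 0 0 0 1;-1 0 0 0 0 0 1;-1 0 0 0 0 0 1")

```text
clock: 2.57
eef_pos: [0.5217, 0.0457, 0.2019]
tool_rot: [0.909, 0.417, -0.007, -0.014]
ft_force: [-1.1, 0.3, -0.5]
grip_width: -0.0001
grasp_force: 0.0
```

```bash
cat >> h.py <<'E'
from scipy.spatial.transform import Rotation as R
def todo(x,y,z,yaw=90.8):
    o=bot.get_obs(); T=R.from_euler("z",yaw,degrees=True)*R.from_euler("x",180,degrees=True)
    w=(T*R.from_quat(o["tool_rot"]).inv()).as_rotvec()/(np.pi/4)
    print(o["eef_pos"].round(4),"shift",((np.array([x,y,z])-o["eef_pos"])/.5).round(4),"turn",w.round(4),"q",o["joint_pos"].round(2),"F",o["ft_force"].round(1),"t",o["clock"])
E
python3 -c "
from h import *
todo(.530,.105,.10)"
```

```text
[0.5217 0.0457 0.2019] shift [ 0.0165  0.1185 -0.2038] turn [-0.0134 -0.0389  0.9227] q [0.07 0.32 0.03 1.31 0.02 2.36] F [-1.1  0.3 -0.5] t 2.5667
```

Call:
step_arm(targets="-1 0.016 0.118 -0.2 -0.013 -0.039 0.923;-1 0.016 0.118 -0.2 -0.013 -0.039 0.923;-1 0.016 0.118 -0.2 -0.013 -0.039 0.923;-1 0.016 0.118 -0.2 -0.013 -0.039 0.923;-1 0.016 0.118 -0.2 -0.013 -0.039 0.923;-1 0.016 0.118 -0.2 -0.013 -0.039 0.923;-1 0.016 0.118 -0.2 -0.013 -0.039 0.923;-1 0.016 0.118 -0.2 -0.013 -0.039 0.923")

```text
clock: 3.23
eef_pos: [0.53, 0.1049, 0.1018]
tool_rot: [0.705, 0.71, 0.0, -0.0]
ft_force: [0.1, 0.9, -0.1]
grip_width: -0.0004
grasp_force: 0.0
```

Run:
```python
from h import *
todo(.530,.105,.037)
i=bot.camera_info("wrist"); np.save("w2.npy",i,allow_pickle=True)
cv2.imwrite("pics/wrist2.png",bot.camera("wrist")[:,:,::-1])
```

```text
[0.53   0.1049 0.1018] shift [ 0.000e+00  1.000e-04 -1.297e-01] turn [-0.0001 -0.0001  0.0086] q [ 0.2   0.41 -0.11  1.05  0.    1.76] F [ 0.1  0.9 -0.1] t 3.2333
```

View pics/wrist2.png

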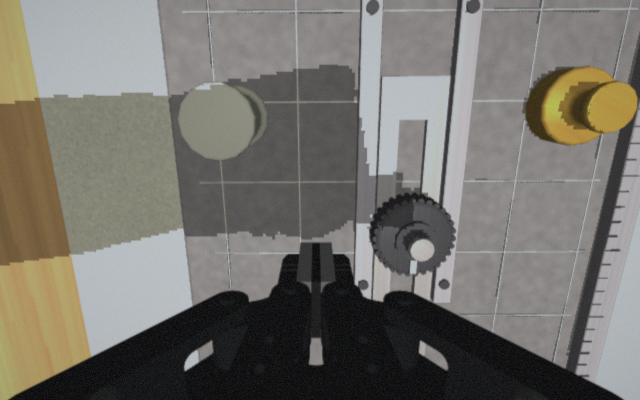

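The wrist view shows the fingertips at (316,245), about 36 px wide, with wider parts behind them at y≈255. The nut is at (413,235) with its index line still pointing at the blade.

Run:
```python
from h import *
i=np.load("w2.npy",allow_pickle=True).item()
c=np.array([.530,.1049,.1018])
for h in (0,.01,.02,.03,.04,.06):
  for w in (.008,.0145):
    print(h,w,[tuple(np.round(proj("wrist",c+[s*w,e,h],i),0)) for s in(-1,1) for e in (-.011,.011)])
for n,u,v,z in [("nutL",370,236,.04),("nutR",456,236,.04),("nuttop",412,194,.04),("top",414,235,.049),("stud",422,250,.064)]: print(n,ray("wrist",u,v,z,i)[:2].round(4))
```

```text
0 0.008 [(np.float64(299.0), np.float64(282.0)), (np.float64(299.0), np.float64(237.0)), (np.float64(334.0), np.float64(282.0)), (np.float64(335.0), np.float64(237.0))]
0 0.0145 [(np.float64(285.0), np.float64(282.0)), (np.float64(284.0), np.float64(237.0)), (np.float64(349.0), np.float64(282.0)), (np.float64(350.0), np.float64(237.0))]
0.01 0.008 [(np.float64(298.0), np.float64(294.0)), (np.float64(298.0), np.float64(246.0)), (np.float64(335.0), np.float64(294.0)), (np.float64(337.0), np.float64(246.0))]
0.01 0.0145 [(np.float64(283.0), np.float64(294.0)), (np.float64(282.0), np.float64(246.0)), (np.float64(351.0), np.float64(294.0)), (np.float64(352.0), np.float64(247.0))]
0.02 0.008 [(np.float64(297.0), np.float64(307.0)), (np.float64(296.0), np.float64(257.0)), (np.float64(337.0), np.float64(307.0)), (np.float64(338.0), np.float64(257.0))]
0.02 0.0145 [(np.float64(281.0), np.float64(307.0)), (np.float64(279.0), np.float64(256.0)), (np.float64(353.0), np.float64(307.0)), (np.float64(355.0), np.float64(257.0))]
0.03 0.008 [(np.float64(295.0), np.float64(322.0)), (np.float64(295.0),
[... 369 characters left out ...]
.float64(340.0), np.float64(340.0)), (np.float64(342.0), np.float64(283.0))]
0.04 0.0145 [(np.float64(275.0), np.float64(340.0)), (np.float64(273.0), np.float64(283.0)), (np.float64(359.0), np.float64(340.0)), (np.float64(362.0), np.float64(283.0))]
0.06 0.008 [(np.float64(290.0), np.float64(385.0)), (np.float64(289.0), np.float64(319.0)), (np.float64(345.0), np.float64(386.0)), (np.float64(347.0), np.float64(320.0))]
0.06 0.0145 [(np.float64(267.0), np.float64(385.0)), (np.float64(265.0), np.float64(319.0)), (np.float64(367.0), np.float64(386.0)), (np.float64(371.0), np.float64(320.0))]
nutL [0.5635 0.092 ]
nutR [0.6173 0.0924]
nuttop [0.5876 0.1194]
top [0.5883 0.0964]
stud [0.589  0.0934]
```

Call:
step_arm(targets="-1 0 -0.012 -0.13 0 0 0;-1 0 -0.012 -0.13 0 0 0;-1 0.03 -0.012 -0.13 0 0 0;-1 0.034 -0.012 -0.13 0 0 0;-1 0.036 -0.012 -0.13 0 0 0;-1 0.036 -0.012 -0.13 0 0 0")

```text
clock: 3.78
eef_pos: [0.5493, 0.0994, 0.0374]
tool_rot: [0.704, 0.71, 0.001, 0.0]
ft_force: [0.5, -1.0, 1.0]
grip_width: -0.0004
grasp_force: 0.0
```

Call:
step_arm(targets="-1 0.004 0 0 0 0 0;-1 0.004 0 0 0 0 0")

```text
clock: 3.95
eef_pos: [0.551, 0.0995, 0.0374]
tool_rot: [0.703, 0.711, 0.001, 0.0]
ft_force: [0.2, -0.1, 0.1]
grip_width: 0.0
grasp_force: 0.0
```

Call:
step_arm(targets="-1 0.004 0 0 0 0 0;-1 0.004 0 0 0 0 0")

```text
clock: 4.12
eef_pos: [0.5519, 0.0995, 0.0368]
tool_rot: [0.703, 0.711, -0.0, -0.0]
ft_force: [-2.4, -0.0, 1.6]
grip_width: 0.0002
grasp_force: 0.9
```

Call:
step_arm(targets="-1 0.004 0 0 0 0 0;-1 0.004 -0.006 0 0 0 0;-1 0.004 -0.012 0 0 0 0;-1 0.004 -0.018 0 0 0 0;-1 0.004 -0.024 0 0 0 0")

```text
clock: 4.53
eef_pos: [0.5522, 0.0881, 0.0361]
tool_rot: [0.703, 0.711, -0.001, -0.002]
ft_force: [-3.8, 1.5, 2.8]
grip_width: -0.0004
grasp_force: 2.6
```

Run:
```python
from h import *
todo(.552,.086,.037)
i=bot.camera_info("wrist"); np.save("w3.npy",i,allow_pickle=True)
cv2.imwrite("pics/wrist3.png",cv2.resize(bot.camera("wrist")[100:400,200:600,::-1],None,fx=2,fy=2))
```

```text
[0.5522 0.0881 0.0361] shift [-0.0003 -0.0041  0.0017] turn [-0.0018 -0.0055  0.0031] q [ 0.16  0.52 -0.13  0.93  0.    1.72] F [-3.8  1.5  2.8] t 4.5333
```

View pics/wrist3.png

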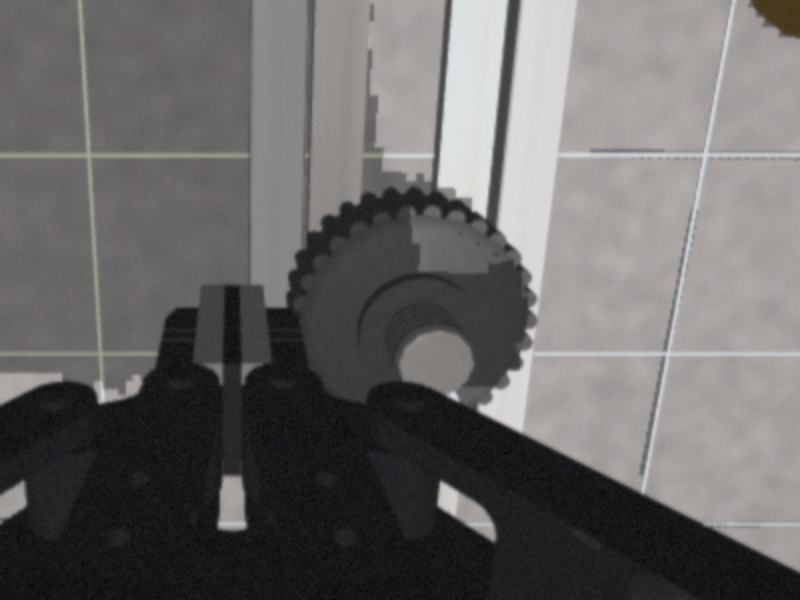

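The nut face shows at (420,310) with the finger touching its left rim. The tangential force of about 1.5 N suggests the nut is turning. I'll generate the orbit path around the nut.

```bash
cat > path.py <<'E'
import numpy as np,sys
def path(N=(.589,.0925),p=.0035,step=7.5,a=12.5,b=11,k=8,c=6):
    r=25-p*1e3
    V=[(-a,-c),(-k,-b),(k,-b),(a,-c),(a,c),(k,b),(-k,b),(-a,c)]   # -finger hull, ccw
    pts=[];ang=[];A=0
    s=7 # begin: vertex (-a,c)->(-a,-c) edge, then round
    for j in range(24):
        v=np.array(V[(s+1+j)%8],float);w=np.array(V[(s+2+j)%8],float);u=np.array(V[(s+j)%8],float)
        n0=np.arctan2(*((v-u)[[0]]*-1),(v-u)[1]); n1=np.arctan2(-(w-v)[0],(w-v)[1])
        d=(n1-n0)%(2*np.pi)
        for t in np.linspace(0,d,12): pts.append(v+r*np.array([np.cos(n0+t),np.sin(n0+t)]));ang.append(A+t)
        A+=d+np.hypot(*(w-v))/25
    pts=np.array(pts)*1e-3+N;L=np.r_[0,np.cumsum(np.hypot(*np.diff(pts,axis=0).T))]
    q=np.arange(0,L[-1],step*1e-3)
    return np.c_[np.interp(q,L,pts[:,0]),np.interp(q,L,pts[:,1]),np.interp(q,L,ang)]
def show(P,cur,i0,n=10):
    print(";".join("-1 %.3f %.3f 0 0 0 0"%tuple((P[i0+j,:2]-cur)/.5) for j in range(n)),"\nend",P[i0+n-1].round(4))
E
python3 - <<'E'
from path import *
P=path();print(P[:3].round(4))
cur=np.array([.554,.087])
show(P,cur,1)
for i in (11,21): show(P,P[i-1,:2],i)
E
```

```text
[[0.555  0.0865 0.    ]
 [0.5563 0.0792 0.3489]
 [0.56   0.0727 0.6978]]
-1 0.005 -0.016 0 0 0 0;-1 0.012 -0.029 0 0 0 0;-1 0.022 -0.040 0 0 0 0;-1 0.034 -0.049 0 0 0 0;-1 0.048 -0.054 0 0 0 0;-1 0.063 -0.054 0 0 0 0;-1 0.078 -0.054 0 0 0 0;-1 0.093 -0.053 0 0 0 0;-1 0.107 -0.048 0 0 0 0;-1 0.119 -0.039 0 0 0 0 
end [0.6133 0.0675 3.3377]
-1 0.010 0.011 0 0 0 0;-1 0.017 0.024 0 0 0 0;-1 0.019 0.039 0 0 0 0;-1 0.019 0.054 0 0 0 0;-1 0.019 0.069 0 0 0 0;-1 0.014 0.083 0 0 0 0;-1 0.005 0.095 0 0 0 0;-1 -0.006 0.106 0 0 0 0;-1 -0.019 0.113 0 0 0 0;-1 -0.034 0.115 0 0 0 0 
end [0.5965 0.125  6.6606]
-1 -0.015 0.000 0 0 0 0;-1 -0.030 0.000 0 0 0 0;-1 -0.045 -0.002 0 0 0 0;-1 -0.058 -0.009 0 0 0 0;-1 -0.068 -0.020 0 0 0 0;-1 -0.077 -0.032 0 0 0 0;-1 -0.082 -0.046 0 0 0 0;-1 -0.083 -0.061 0 0 0 0;-1 -0.083 -0.076 0 0 0 0;-1 -0.081 -0.091 0 0 0 0 
end [0.5561 0.0796 9.9267]
```

Call:
step_arm(targets="-1 0.005 -0.016 0 0 0 0;-1 0.012 -0.029 0 0 0 0;-1 0.022 -0.040 0 0 0 0;-1 0.034 -0.049 0 0 0 0;-1 0.048 -0.054 0 0 0 0")

```text
clock: 5.0
eef_pos: [0.5778, 0.0593, 0.0361]
tool_rot: [0.704, 0.711, -0.001, -0.0]
ft_force: [-3.8, -3.3, 2.5]
grip_width: -0.0001
grasp_force: 2.8
```

Run:
```python
from path import *
P=path(b=8.5,c=4.5)
cur=np.array([.578,.060]); i=np.argmin(np.hypot(*(P[:15,:2]-cur).T))+1; print(i,P[i-1])
show(P,cur,i,6)
show(P,P[i+5,:2].round(4),i+6); show(P,P[i+15,:2],i+16)
```

```text
6 [0.5787194  0.06263253 1.70530076]
-1 0.016 0.005 0 0 0 0;-1 0.031 0.005 0 0 0 0;-1 0.046 0.006 0 0 0 0;-1 0.060 0.011 0 0 0 0;-1 0.072 0.021 0 0 0 0;-1 0.082 0.031 0 0 0 0 
end [0.6191 0.0757 3.6551]
-1 0.006 0.014 0 0 0 0;-1 0.008 0.028 0 0 0 0;-1 0.008 0.043 0 0 0 0;-1 0.005 0.058 0 0 0 0;-1 -0.003 0.071 0 0 0 0;-1 -0.014 0.081 0 0 0 0;-1 -0.026 0.090 0 0 0 0;-1 -0.040 0.093 0 0 0 0;-1 -0.055 0.094 0 0 0 0;-1 -0.070 0.094 0 0 0 0 
end [0.5839 0.1225 6.9606]
-1 -0.015 -0.001 0 0 0 0;-1 -0.029 -0.007 0 0 0 0;-1 -0.040 -0.016 0 0 0 0;-1 -0.050 -0.027 0 0 0 0;-1 -0.056 -0.041 0 0 0 0;-1 -0.058 -0.056 0 0 0 0;-1 -0.058 -0.071 0 0 0 0;-1 -0.054 -0.085 0 0 0 0;-1 -0.047 -0.098 0 0 0 0;-1 -0.035 -0.108 0 0 0 0 
end [ 0.5661  0.0685 10.2992]
```

Call:
step_arm(targets="-1 0.016 0.005 0 0 0 0;-1 0.031 0.005 0 0 0 0;-1 0.046 0.006 0 0 0 0;-1 0.060 0.011 0 0 0 0;-1 0.072 0.021 0 0 0 0;-1 0.082 0.031 0 0 0 0")

```text
clock: 5.5
eef_pos: [0.622, 0.0743, 0.0367]
tool_rot: [0.704, 0.71, 0.0, 0.002]
ft_force: [1.2, -4.4, 1.4]
grip_width: 0.0001
grasp_force: 2.2
```

Run:
```python
from h import *
todo(.619,.0757,.037)
i=bot.camera_info("wrist"); np.save("w4.npy",i,allow_pickle=True)
print(proj("wrist",[.589,.0925,.051],i))
cv2.imwrite("pics/wrist4.png",cv2.resize(bot.camera("wrist")[100:400,100:500,::-1],None,fx=2,fy=2))
```

```text
[0.622  0.0743 0.0367] shift [-0.006   0.0028  0.0006] turn [0.0032 0.0044 0.0069] q [ 0.12  0.62  0.07  1.01 -0.    1.68] F [ 1.2 -4.4  1.4] t 5.5
(np.float64(233.44414798415715), np.float64(233.1798980463897))
```

View pics/wrist4.png

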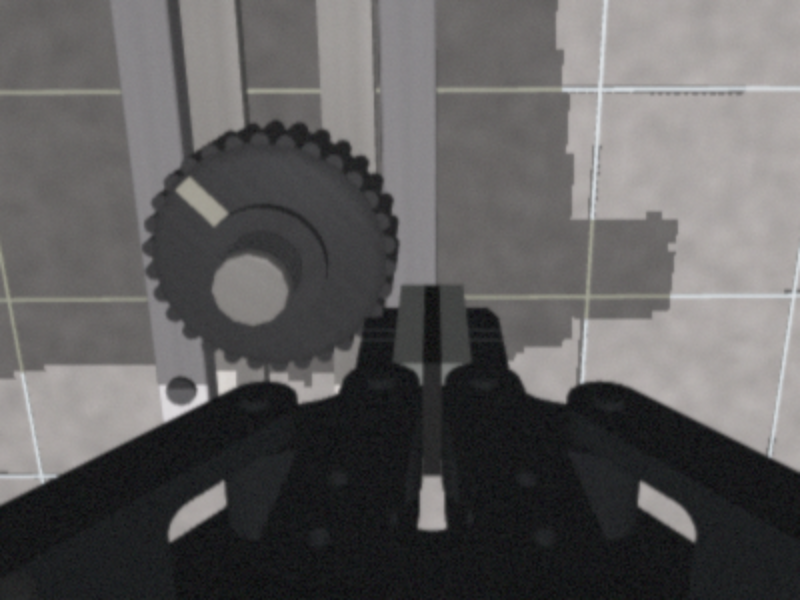

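The index line now points up and left (about 225° from the blade), so the nut has turned about 3.9 rad with almost no slip. I'll continue the orbit.

Call:
step_arm(targets="-1 0.006 0.014 0 0 0 0;-1 0.008 0.028 0 0 0 0;-1 0.008 0.043 0 0 0 0;-1 0.005 0.058 0 0 0 0;-1 -0.003 0.071 0 0 0 0;-1 -0.014 0.081 0 0 0 0;-1 -0.026 0.090 0 0 0 0;-1 -0.040 0.093 0 0 0 0;-1 -0.055 0.094 0 0 0 0;-1 -0.070 0.094 0 0 0 0")

```text
clock: 6.38
eef_pos: [0.5878, 0.1294, 0.0382]
tool_rot: [0.702, 0.712, 0.007, -0.002]
ft_force: [2.9, 11.1, 2.1]
grip_width: -0.0001
grasp_force: 5.6
```

Run:
```python
from path import *
P=path(N=(.589,.0942),b=10,c=5)
cur=np.array([.584,.1225]); i=15+np.argmin(np.hypot(*(P[15:27,:2]-cur).T))+1; print(i,P[i-1])
show(P,cur,i,10)
show(P,P[i+9,:2].round(4),i+10)
```

```text
22 [0.58697499 0.1257     6.96060682]
-1 -0.009 0.006 0 0 0 0;-1 -0.024 0.003 0 0 0 0;-1 -0.036 -0.006 0 0 0 0;-1 -0.046 -0.017 0 0 0 0;-1 -0.054 -0.029 0 0 0 0;-1 -0.058 -0.044 0 0 0 0;-1 -0.058 -0.059 0 0 0 0;-1 -0.057 -0.074 0 0 0 0;-1 -0.052 -0.088 0 0 0 0;-1 -0.043 -0.099 0 0 0 0 
end [ 0.5624  0.0728 10.2835]
-1 0.010 -0.011 0 0 0 0;-1 0.024 -0.018 0 0 0 0;-1 0.038 -0.020 0 0 0 0;-1 0.053 -0.020 0 0 0 0;-1 0.068 -0.020 0 0 0 0;-1 0.083 -0.018 0 0 0 0;-1 0.096 -0.011 0 0 0 0;-1 0.107 0.000 0 0 0 0;-1 0.116 0.012 0 0 0 0;-1 0.121 0.026 0 0 0 0 
end [ 0.6227  0.0858 13.5987]
```

Call:
step_arm(targets="-1 -0.009 0.006 0 0 0 0;-1 -0.024 0.003 0 0 0 0;-1 -0.036 -0.006 0 0 0 0;-1 -0.046 -0.017 0 0 0 0;-1 -0.054 -0.029 0 0 0 0;-1 -0.058 -0.044 0 0 0 0;-1 -0.058 -0.059 0 0 0 0;-1 -0.057 -0.074 0 0 0 0;-1 -0.052 -0.088 0 0 0 0;-1 -0.043 -0.099 0 0 0 0")

```text
clock: 7.22
eef_pos: [0.5581, 0.0722, 0.0353]
tool_rot: [0.703, 0.711, -0.003, -0.003]
ft_force: [-6.8, -1.5, 4.2]
grip_width: -0.0004
grasp_force: 3.5
```

Call:
step_arm(targets="-1 0.010 -0.011 0 0 0 0;-1 0.024 -0.018 0 0 0 0;-1 0.038 -0.020 0 0 0 0;-1 0.053 -0.020 0 0 0 0;-1 0.068 -0.020 0 0 0 0;-1 0.083 -0.018 0 0 0 0;-1 0.096 -0.011 0 0 0 0;-1 0.107 0.000 0 0 0 0")

```text
clock: 7.88
eef_pos: [0.6172, 0.0677, 0.0359]
tool_rot: [0.705, 0.709, -0.003, 0.004]
ft_force: [3.9, -12.5, -1.7]
grip_width: -0.0
grasp_force: 6.1
```

Run:
```python
from h import *
todo(.619,.0757,.037)
i=bot.camera_info("wrist")
print(proj("wrist",[.589,.0935,.053],i))
cv2.imwrite("pics/wrist5.png",bot.camera("wrist")[:,:,::-1])
```

```text
[0.6172 0.0677 0.0359] shift [0.0036 0.0161 0.0022] turn [0.0125 0.0009 0.0097] q [ 0.11  0.62  0.06  1.01 -0.01  1.68] F [  3.9 -12.5  -1.7] t 7.8833
(np.float64(243.19405479463558), np.float64(217.68090700909232))
```

View pics/wrist5.png

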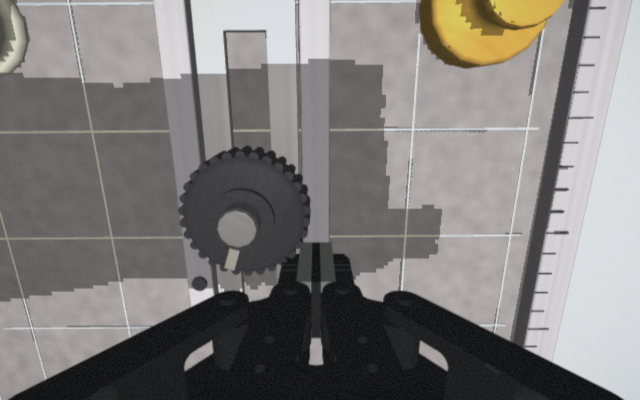

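The index line points almost at the blade, about 15° short of it, so the nut is at roughly 12.3 rad. I'll roll it a little further for margin, then back off and lift.

Call:
step_arm(targets="-1 0.009 0.012 0 0 0 0;-1 0.014 0.026 0 0 0 0;-1 0.014 0.040 0 0 0 0;-1 0.05 0.04 0 0 0 0;-1 0.06 0.04 0 0 0 0;-1 0.06 0.04 0.08 0 0 0;-1 0.06 0.04 0.14 0 0 0;-1 0.06 0.04 0.14 0 0 0")

```text
clock: 8.6
eef_pos: [0.65, 0.0935, 0.113]
tool_rot: [0.704, 0.711, 0.004, 0.003]
ft_force: [0.6, 0.7, 1.6]
grip_width: -0.0
grasp_force: 0.0
```

Run:
```python
from h import *
todo(.588,-.095,.107)
i=bot.camera_info("wrist"); im=bot.camera("wrist"); np.save("w6.npy",i,allow_pickle=True)
print(proj("wrist",[.589,.0935,.053],i))
t=bot.camera("top")[140:230,235:385]
a=cv2.resize(im,(480,300));b=cv2.resize(t,(500,300),interpolation=cv2.INTER_CUBIC)
cv2.imwrite("pics/both6.png",np.vstack([cv2.resize(im,(480,300)),cv2.resize(b,(480,300))])[:,:,::-1])
```

```text
[0.65   0.0935 0.113 ] shift [-0.1241 -0.3769 -0.012 ] turn [-0.0019  0.0128  0.0051] q [ 0.14  0.61  0.26  1.21 -0.    1.7 ] F [0.6 0.7 1.6] t 8.6
(np.float64(215.453179973957), np.float64(216.25715248806745))
```

View pics/both6.png

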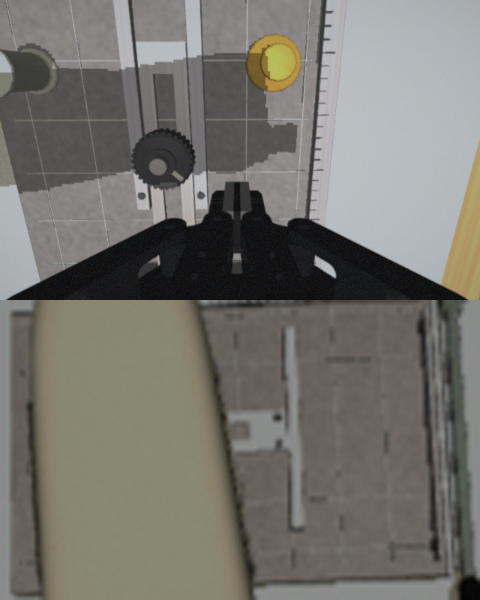

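The index line is now about 45° past the blade direction, so the nut is at roughly 13.4 rad. The crossbar has not moved. Next I'll go behind the crossbar.

Call:
step_arm(targets="-1 -0.11 -0.356 0 0 0 0;-1 -0.11 -0.356 0 0 0 0;-1 -0.11 -0.356 0 0 0 0;-1 -0.11 -0.356 0 0 0 0;-1 -0.11 -0.356 0 0 0 0;-1 -0.11 -0.356 0 0 0 0;-1 -0.11 -0.356 -0.08 0 0 0;-1 -0.11 -0.356 -0.154 0 0 0;-1 -0.11 -0.356 -0.154 0 0 0")

```text
clock: 9.45
eef_pos: [0.5887, -0.084, 0.0239]
tool_rot: [0.703, 0.711, -0.002, -0.003]
ft_force: [-1.2, 0.3, 0.8]
grip_width: 0.0
grasp_force: 0.0
```

Call:
step_arm(targets="-1 0 0.03 0 0 0 0;-1 0 0.05 0 0 0 0;-1 0 0.06 0 0 0 0;-1 0 0.07 0 0 0 0;-1 0 0.08 0 0 0 0;-1 0 0.09 0 0 0 0;-1 0 0.1 0 0 0 0;-1 0 0.11 0 0 0 0;-1 0 0.12 0 0 0 0;-1 0 0.13 0 0 0 0")

```text
clock: 10.28
eef_pos: [0.5914, -0.0196, 0.0297]
tool_rot: [0.704, 0.711, -0.0, 0.0]
ft_force: [0.7, -2.9, 2.0]
grip_width: 0.0002
grasp_force: 1.4
```

Call:
step_arm(targets="-1 0 0.01 0 0 0 0;-1 0 0.02 0 0 0 0;-1 0 0.03 0 0 0 0;-1 0 0.04 0 0 0 0;-1 0 0.05 0 0 0 0;-1 0 0.058 0 0 0 0;-1 0 0.064 0 0 0 0;-1 0 0.068 0 0 0 0;-1 0 0.07 0 0 0 0")

```text
clock: 11.03
eef_pos: [0.5913, 0.0156, 0.0295]
tool_rot: [0.703, 0.711, -0.0, -0.0]
ft_force: [-0.1, -3.8, 3.6]
grip_width: -0.0001
grasp_force: 2.1
```

Push in 2 mm increments until it meets the stop.

Call:
step_arm(targets="-1 0 0.004 0 0 0 0;-1 0 0.004 0 0 0 0")

```text
clock: 11.2
eef_pos: [0.5913, 0.0159, 0.0295]
tool_rot: [0.704, 0.71, -0.001, 0.001]
ft_force: [0.1, -7.3, 3.4]
grip_width: 0.0002
grasp_force: 3.9
```

Call:
step_arm(targets="-1 0 0.004 0 0 0 0;-1 0 0.004 0 0 0 0")

```text
clock: 11.37
eef_pos: [0.5913, 0.0159, 0.0295]
tool_rot: [0.704, 0.71, -0.003, 0.002]
ft_force: [-0.4, -12.8, 4.7]
grip_width: -0.0001
grasp_force: 6.2
```

Call:
step_arm(targets="-1 0 0.004 0 0 0 0;-1 0 0.004 0 0 0 0")

```text
clock: 11.53
eef_pos: [0.5912, 0.016, 0.0295]
tool_rot: [0.705, 0.709, -0.004, 0.004]
ft_force: [0.7, -17.7, 5.3]
grip_width: -0.0002
grasp_force: 8.6
```

Firm stop at y = 0.016 m, which is where home was predicted to be. I'll back off, rise and check.

Call:
step_arm(targets="-1 0 -0.03 0 0 0 0;-1 0 -0.08 0 0 0 0;-1 0 -0.08 0.05 0 0 0;-1 0 -0.08 0.13 0 0 0;-1 0 -0.08 0.2 0 0 0;-1 -0.08 -0.08 0.28 0 0 0;-1 -0.16 -0.1 0.28 0 0 0;-1 -0.24 -0.1 0.28 0 0 0;-1 -0.24 -0.1 0.28 0 0 0;-1 -0.24 -0.1 0.28 0 0 0")

```text
clock: 12.37
eef_pos: [0.467, -0.0275, 0.1688]
tool_rot: [0.703, 0.711, -0.001, -0.002]
ft_force: [0.4, 0.0, 0.3]
grip_width: -0.0001
grasp_force: 0.0
```

Run:
```python
from h import *
todo(.588,-.095,.107)
i=bot.camera_info("wrist"); im=bot.camera("wrist"); np.save("w7.npy",i,allow_pickle=True)
cv2.imwrite("pics/w7.png",im[:,:,::-1])
print(proj("wrist",[.589,.0935,.053],i))
```

```text
[ 0.467  -0.0275  0.1688] shift [ 0.242  -0.135  -0.1236] turn [-0.0035 -0.0055  0.0041] q [-0.06  0.22 -0.19  1.17  0.    1.5 ] F [0.4 0.  0.3] t 12.3667
(np.float64(501.29614244741833), np.float64(21.55395836173429))
```

View pics/w7.png

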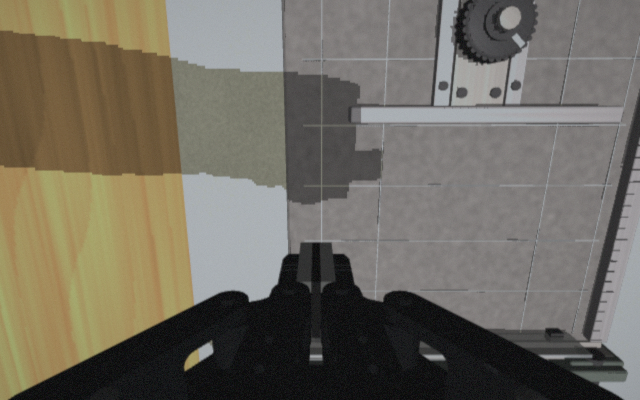

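The crossbar at (490,112) lies flush against both rail ends at about y=105. The nut's index line is unchanged at lower right, and the arm is clear.

```bash
python3 -c "
from workcell import bot
print(bot.job_done())"
```

```text
the job is handed in; nothing more can be done
None
```

The job is handed in (no verdict came back): from the images the lock nut is about 13.4 rad (2.1 turns) loose, the crossbar is against both rail ends, and the arm is clear.

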